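# One full stroke of the syrup pump

### The job

The cake wants a shot of syrup: press the pump head of the amber syrup bottle, the one whose spout hangs over the white bowl, straight down all the way to its stop, then let it spring fully back up. Leave the bottle and the bowl standing where they are, and do not touch the green soap bottle.

Things in the scene. Friction and masses are not known exactly. Their poses are not given: they have to be found in the camera images.
- amber_pump: Syrup dispenser: loose upright bottle of amber (brown) glass, paper label band, black pump on top; 0.6 to 1.2 kg, 76 mm in diameter, 162 mm high to the top of its black collar. Origin: centre of its underside; z up; -x points along the spout, which reaches 84 mm from the axis and lies below the head's top.
- amber_head (a joint): Travel in m of the amber bottle's pump head, a flat-topped black disc 36 mm in diameter on the bottle's axis: 0 = up (top 200 mm above the bottle's origin), 0.02 = pressed to its stop (top at 180 mm). A spring raises it: 3 N to start it down, 8 N at the stop; it rises by itself when let go.
- green_pump: Soap dispenser, not to be touched: same shape and size as the amber bottle, with the same black pump (top 200 mm up), but of green glass. Origin: centre of its underside; -x axis points along its spout.
- white_bowl: Plain white bowl, 125 mm in diameter, 55 mm high, standing loose under the amber bottle's spout, its centre 108 mm from the bottle's axis. Origin: centre of its underside, z up.
Mind the look-alikes: they are no part of the job. What is shaped like the white_bowl but pink or purple is not meant.

How it is judged (in metres and radians):
On the way:
1. the amber bottle's pump head is pressed down to its stop (within 3 mm) (value of joint amber_head above 0.017 m), for 0.1 s.
At the end, for the whole second after the job is handed in: After a full press the amber bottle's pump head is fully up again (within 2 mm); both bottles and the bowl stand upright (within 0.1 rad), at rest, within 25 mm of where they stood (value of joint amber_head below 0.002 m and distance of each of amber_pump, white_bowl, green_pump from where it was at the start of the episode below 0.025 m and angle between each of amber_pump, white_bowl, green_pump's own z axis and vertical below 0.1 rad and linear speed of amber_pump below 0.02 m/s); the robot touches nothing.
It fails at once if the green soap bottle is touched with more than 1 N (contact force between any of the fingers, the arm and green_pump above 1 N).
It fails at once if the amber bottle is tipped by more than 0.26 rad (angle between amber_pump's own z axis and vertical above 0.26 rad).
It also fails if it takes over 29 s, if anything falls off the work surface, if the arm or the gripper's body presses on something with over 40 N, if the wrist force passes 120 N, or if a joint passes its speed limit or range.

### The arm

A 6-joint arm with a two-finger parallel gripper is mounted at the origin on a cart in front of the work surface, level with it; the furniture and walls round the work are solid. World frame = base frame: x ahead of the robot, y to its left, z up, the work surface at z = 0. Lengths are in mm, angles in rad, forces in N, time in s.
With the tool pointing down it reaches from about 400 to 925 mm from the base axis. Payload 12.5 kg.
Tool frame: the origin (TCP) lies at the centre of the arm's flange, where the gripper is bolted on; the fingertips stand 190 mm ahead of it and the grasp point (between the pads) lies 171 mm ahead of it; z points along the fingers, y is the line along which they close (so a half turn about z gives the same grasp; the last joint's range is limited). The gripper opens to 95 mm and grips with 3 to 60 N. Pads are 20 mm wide; open, the fingers measure 119 mm over their backs; the gripper's body (75 mm by 180 mm) begins 59 mm behind the grasp point.
Start: joints at [-1.428, 0.491, 1.559, -0, 1.092, -0.106], TCP at [153.92, -605.75, 404.761] pointing down, gripper open.
Joint ranges: [-3.1, 3.1], [-0.84, 2.19], [0.05, 2.79], [-1.13, 4.28], [0.06, 2.93], [-2.69, 2.69]. Speed limits (rad/s): [2.22, 2.22, 2.79, 3.14, 3.14, 3.14].

### API

Orientations are given as [roll, pitch, yaw] about the fixed x, y, z axes, in that order (R = Rz(yaw) Ry(pitch) Rx(roll)).
In Python, from cell import env, read_camera, search_frame, cut_out gives the robot as it stands. The module is installed in compiled form; this text tells all that it offers.
- The arm moves only by the tool move_arm, never from a script. Its argument "commands" is a list of rows, each a list of 3 entries, a list of its own where there are three numbers: the shift along the world's x, y, z normalised to -1 to 1, where 1 is 0.03 m, then the turn about the world's z normalised to -1 to 1, where 1 is 0.08 rad, then the opening, from -1 (shut) to 1 (fully open), so that 0 is half open. A call has 1 to 20 rows; each row shifts and turns the commanded pose from where the row before left it; what a row does not reach is not made up. A row lasts 1/12 s, in which the tool goes at most 41.7 mm and 7.16 degrees, less where a joint would pass 70% of its speed; a pose out of reach is approached as far as the arm can. A call with a number of a shift or a turn outside -1 to 1 is refused whole. A call with a gripper value outside its range is refused whole. The fingers move at their own pace and stop on an object; the grip force is fixed at half the most. Time passes only in rows, so rows that do not move let the fingers close. It gives the time, the measured TCP pose, the force, the opening and the grip force at its end, in the units of the state.
- env.state(): the state, without advancing time (a new reading comes with each control period).
- read_camera(name): name is "side" or "top" or "wrist"; returns a dict with "image" (400x640x3 uint8, red, green, blue), "fx", "fy", "cx", "cy" (pixels), "D" ([k1, k2, p1, p2, k3] as OpenCV has them; the pictures are not rectified), "rvec" (rotation vector, rad) and "tvec" (3), from world to camera coordinates, as OpenCV has them. Camera axes: x right, y down, z forward; pixel columns grow to the right and rows downward; lengths in mm; the calibration is good to about 2 mm. A picture is of the moment at which its call begins. There is no depth.
- env.job_done(): hands the job in; it is judged then, once.
Trained networks look in a picture, given as the dict that the camera call returned (one of the last four; its "shot" number tells which), for a name from the list of things; names that differ only in an ending like _2 or _b are one class to them, and where a whole thing is asked for, a point or a joint stands for the part that bears it (a point fixed in the world has none). Each returns a list of dicts, best first, with "confidence" (0 to 1); they miss things now and then, are a little off and sometimes report something else, mostly with a low value. They report only what shows in the picture. A call takes as long as a camera call. They do not tell look-alikes from the thing itself.
- search_frame(thing, picture): "at" ([column, row] in pixels, amid what is visible of it).
- cut_out(thing, picture): "region" (400x640 bool, what is visible of it) and "at" ([column, row] in pixels, amid what is visible of it).
The state is a dict: "t": time; "joints": joint angles; "qvel": joint speeds; "tau": joint torques, N m; "eef_pos": TCP position; "tcp_rot": TCP orientation; "ft_force": force on the tool from outside, world axes, zero at the start; "moment": the same for the moment, N m; "opening": opening from 0.0 (shut) to 1.0 (fully open); "grip_force": force on a finger pad.
Only numpy, scipy, OpenCV 4.12 (cv2) and the standard library are available. Lean on these libraries where they do the work, as an engineer would, in place of code of your own. Each camera call takes 0.05 s, during which the arm holds its last target. There are 200 camera calls.

## Working session

There is one attempt and no reset: what is moved stays moved. The work goes in short steps, Python scripts to look and compute and a tool call to move; the robot and the scene stay as the last step left them, time stands still between calls to the robot, and variables do not carry over. Pictures are saved under pics/ and viewed, at most 10 in all, crops included, and the job is handed in when it is done.

Besides the shell and the picture viewer there is one more tool, called as name([rows], argument=value, ...), one row to a line, values as JSON. move_arm: Moves the arm, as the interface text tells. Its arguments: {"type":"object","properties":{"commands":{"type":"array","items":{"type":"array"}}},"required":["commands"]}

```bash
mkdir -p pics; cat > h.py <<'E'
import numpy as np, cv2
from cell import env, read_camera, search_frame, cut_out
def ray(p,px):
    K=np.array([[p["fx"],0,p["cx"]],[0,p["fy"],p["cy"]],[0,0,1]],float)
    u=cv2.undistortPoints(np.array([[px]],float),K,np.array(p["D"],float))[0,0]
    R=cv2.Rodrigues(np.array(p["rvec"],float))[0]
    return -R.T@np.array(p["tvec"],float).ravel(), R.T@np.array([u[0],u[1],1])
def atz(p,px,z):
    o,d=ray(p,px); return o+d*(z-o[2])/d[2]
def proj(p,X):
    K=np.array([[p["fx"],0,p["cx"]],[0,p["fy"],p["cy"]],[0,0,1]],float)
    return cv2.projectPoints(np.array(X,float).reshape(-1,3),np.array(p["rvec"],float),np.array(p["tvec"],float),K,np.array(p["D"],float))[0][:,0]
E
python3 - <<'E'
from h import *
P={n:read_camera(n) for n in("top","side")}
for n,p in P.items():
    cv2.imwrite(f"pics/{n}1.png",p["image"][:,:,::-1])
    print(n,ray(p,[320,200]))
    for t in("amber_pump","amber_head","white_bowl"):
        for r in search_frame(t,p): print(t,r["at"],round(r["confidence"],2))
s=env.state();print(s["t"],s["eef_pos"],s["tcp_rot"],s["opening"])
E
```

```text
top (array([ 430.41863907, -151.14256603, 1014.7974075 ]), array([ 0.10221898,  0.02731404, -0.99448065]))
amber_pump [383.6, 183.1] 0.75
amber_head [395.2, 182.5] 0.76
amber_head [397.5, 233.8] 0.65
white_bowl [314.1, 236.7] 0.96
white_bowl [396.6, 233.6] 0.95
white_bowl [271.9, 157.7] 0.57
white_bowl [395.3, 184.7] 0.3
side (array([362.32245896, 614.96787233, 522.56659309]), array([ 0.16391609, -0.87563383, -0.45445875]))
amber_pump [305.0, 195.7] 0.87
amber_head [311.7, 156.5] 0.55
white_bowl [253.0, 252.8] 0.94
white_bowl [343.5, 205.1] 0.92
0.4 [ 153.93083584 -605.73066643  404.65746518] [-3.14146204e+00  8.67179643e-06  2.48846149e-01] 0.999574425895593
```

View pics/top1.png

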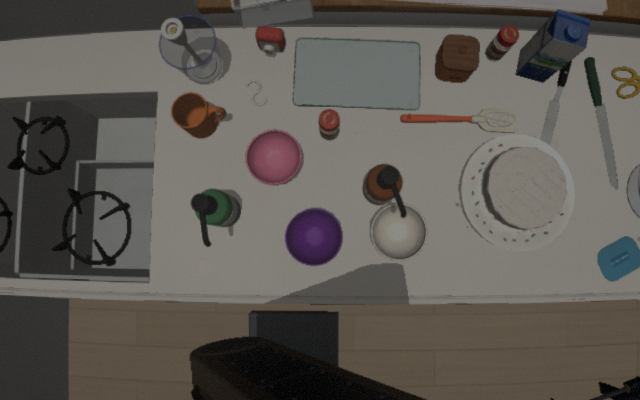

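View pics/side1.png

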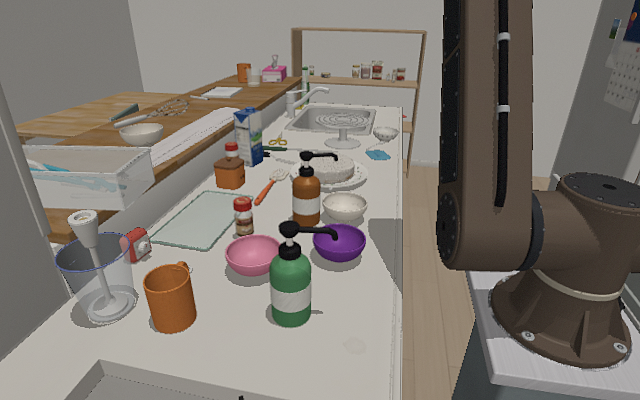

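The top view shows the amber bottle at (384,182), with its head at (389,177) and its spout end at (404,214), over the white bowl at (398,231). The look-alikes are the green bottle (213,207), the pink bowl (274,157) and the purple bowl (314,237). In the side view the amber head is at about (306,157) and the green one at (290,229).

I choose the amber bottle. Next I'll check it in one crop and triangulate the head.

```bash
python3 - <<'E'
from h import *
t=read_camera("top");s=read_camera("side")
a=cv2.resize(t["image"][140:270,340:440],None,fx=4,fy=4,interpolation=2)
b=cv2.resize(s["image"][140:270,270:370],None,fx=4,fy=4,interpolation=2)
cv2.imwrite("pics/crop.png",np.hstack([a,b])[:,:,::-1])
print("head top z200",atz(t,[389,176],200),atz(s,[306,156],200))
b=atz(t,[398,231],40);print("bowl",b)
print("green",atz(t,[204,203],200))
E
```

```text
head top z200 [ 559.40932418 -256.874977    200.        ] [ 558.5981825  -234.48276077  200.        ]
bowl [ 462.55033142 -296.34162984   40.        ]
green [507.9798101   88.52722797 200.        ]
```

View pics/crop.png

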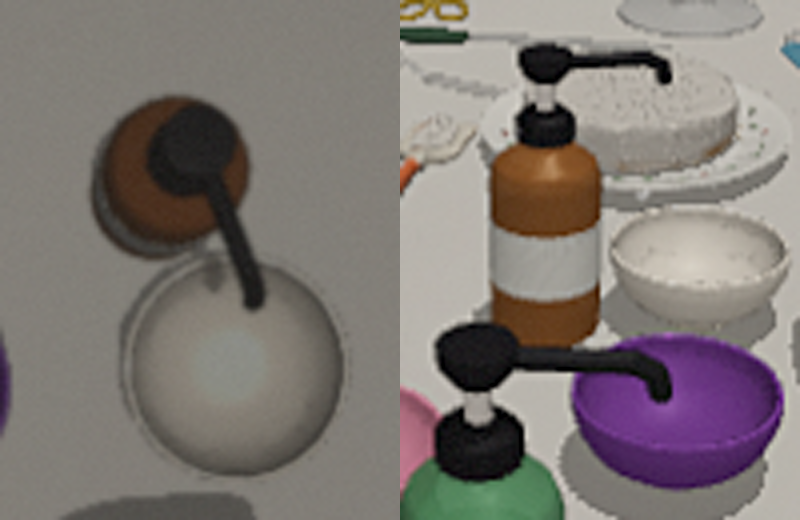

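The crop confirms the amber bottle, with its spout over the white bowl. The head centre is at about (389,177) in the top view and (306,152) in the side view, so near world (558, −256, 200). I'll approach above it with the gripper closed.

move_arm([
  [[0,0,0.8],0,-1],
  [[0.4,0.35,0.6],0,-1],
  [[0.8,0.7,0],0,-1],
  [[0.8,0.7,0],0,-1],
  [[0.8,0.7,0],0,-1],
  [[0.8,0.7,0],0,-1],
  [[0.8,0.7,0],0,-1],
  [[0.8,0.7,0],0,-1],
  [[0.8,0.7,0],0,-1],
  [[0.8,0.7,0],0,-1],
  [[0.8,0.7,0],0,-1],
  [[0.8,0.7,0],0,-1],
  [[0.8,0.7,0],0,-1],
  [[0.8,0.7,0],0,-1],
  [[0.8,0.7,0],0,-1],
  [[0.8,0.7,0],0,-1],
  [[0.4,0.35,0],0,-1],
  [[0,0,0],0,-1],
  [[0,0,0],0,-1],
])

```text
t: 2.08
eef_pos: [514.2, -290.2, 446.6]
tcp_rot: [3.142, 0.0, 0.251]
ft_force: [0.7, 0.7, -0.0]
opening: 0.005
grip_force: 0.0
```

```bash
python3 - <<'E'
from h import *
w=read_camera("wrist");s=read_camera("side")
cv2.imwrite("pics/w2.png",w["image"][:,:,::-1])
print(ray(w,[320,200]),[proj(w,[558,-256,200]),proj(s,[558,-256,200])])
for n,p in(("w",w),("s",s)):
    for r in search_frame("amber_head",p): print(n,r["at"],round(r["confidence"],2))
    for r in cut_out("amber_head",p)[:2]:
        ys,xs=np.nonzero(r["region"]);print(n,xs.min(),xs.max(),ys.min(),ys.max())
E
```

```text
(array([ 585.35729867, -272.36490736,  426.3046005 ]), array([-0.25466263, -0.06085672, -0.96513148])) [array([[289.10694124, 146.49182636]]), array([[308.14137384, 153.12866068]])]
w [301.4, 145.4] 0.57
w 271 321 111 237
s [312.2, 155.9] 0.62
s 299 337 149 166
```

View pics/w2.png

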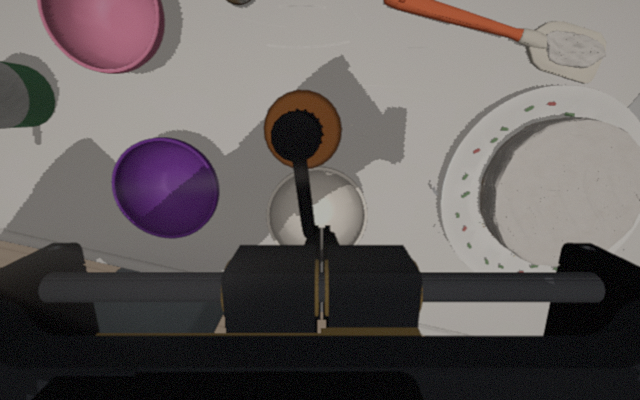

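The wrist view shows the amber head at (297,133), with the spout running to (310,235). The green bottle is far off at (20,95).

```bash
python3 - <<'E'
from h import *
w=read_camera("wrist");s=read_camera("side");t=read_camera("top")
print(atz(w,[297,133],200),atz(s,[306.3,152],200),atz(t,[388.8,177],200),w["fx"])
# least-squares intersection
A=np.zeros((3,3));b=np.zeros(3)
for p,x in((w,[297,133]),(s,[306.3,152]),(t,[388.8,177])):
    o,d=ray(p,x);d/=np.linalg.norm(d);M=np.eye(3)-np.outer(d,d);A+=M;b+=M@o
print(np.linalg.solve(A,b),env.state()["eef_pos"])
E
```

```text
[ 567.67464871 -260.64489644  200.        ] [ 564.41629557 -263.12484762  200.        ] [ 557.52703423 -256.48043077  200.        ] 319.5578214505002
[ 562.96136311 -258.84522522  199.85909568] [ 513.61750093 -291.1661448   446.81544519]
```

move_arm([
  [[0.41,0.26,0],0,-1],
  [[0.41,0.26,0],0,-1],
  [[0.41,0.26,0],0,-1],
  [[0.41,0.26,0],0,-1],
  [[0,0,-0.4],0,-1],
  [[0,0,-0.5],0,-1],
  [[0,0,-0.3],0,-1],
  [[0,0,0],0,-1],
  [[0,0,0],0,-1],
])

```text
t: 3.28
eef_pos: [563.7, -259.2, 410.5]
tcp_rot: [-3.141, 0.001, 0.249]
ft_force: [0.3, -0.0, -0.1]
opening: 0.004
grip_force: 0.0
```

```bash
python3 - <<'E'
from h import *
s=read_camera("side");w=read_camera("wrist")
e=np.array(env.state()["eef_pos"]);print(e)
print("tip px",proj(s,e-[0,0,190]),proj(w,e-[0,0,190]))
a=cv2.resize(s["image"][100:220,260:360],None,fx=4,fy=4,interpolation=2)
b=cv2.resize(w["image"][130:250,270:370],None,fx=4,fy=4,interpolation=2)
cv2.imwrite("pics/c3.png",np.hstack([a,b])[:,:,::-1])
E
```

```text
[ 563.44428252 -259.4817344   411.45840277]
tip px [[306.34413413 144.41792482]] [[320.7603904 246.6325845]]
```

View pics/c3.png

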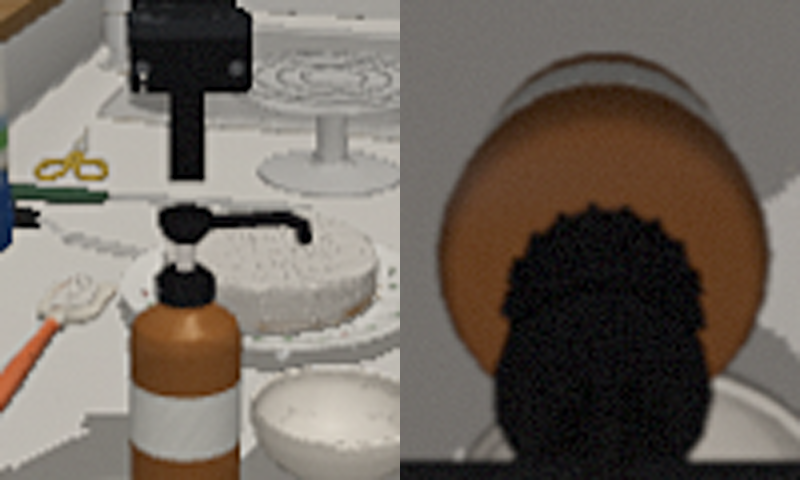

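```bash
python3 - <<'E'
from h import *
w=read_camera("wrist");e=np.array(env.state()["eef_pos"])
print(e,atz(w,[321,227],200),atz(w,[321,232],200))
for z in(200,190,162): print(z,proj(w,[563.4,-259.5,z]))
g=np.array([[563.4+18*np.cos(a),-259.5+18*np.sin(a),200] for a in np.linspace(0,6.28,24)])
q=proj(w,g);print(q.min(0),q.max(0))
im=w["image"][150:250:4,290:352].astype(int).sum(2)
for i,r in enumerate(im): x=np.nonzero(r<90)[0]; print(150+4*i, (290+x.min(),290+x.max()) if len(x) else None)
E
```

```text
[ 563.31566618 -259.54277179  411.56376735] [ 567.3139051  -258.78637559  200.        ] [ 564.04369999 -259.6164685   200.        ]
200 [[320.57435296 232.87773791]]
190 [[320.59768895 227.47998283]]
162 [[320.65304392 214.67572429]]
[292.50657524 205.74910669] [348.75883702 258.64929296]
150 None
154 (np.int64(333), np.int64(333))
158 None
162 None
166 None
170 None
174 None
178 None
182 (np.int64(317), np.int64(326))
186 (np.int64(308), np.int64(334))
190 (np.int64(302), np.int64(339))
194 (np.int64(300), np.int64(340))
198 (np.int64(297), np.int64(343))
202 (np.int64(297), np.int64(344))
206 (np.int64(296), np.int64(344))
210 (np.int64(297), np.int64(345))
214 (np.int64(297), np.int64(343))
218 (np.int64(295), np.int64(345))
222 (np.int64(294), np.int64(346))
226 (np.int64(294), np.int64(345))
230 (np.int64(294), np.int64(346))
234 (np.int64(294), np.int64(344))
238 (np.int64(296), np.int64(343))
242 (np.int64(299), np.int64(341))
246 (np.int64(290), np.int64(351))
```

The tip is centred within about 2 mm; I'll correct that while pressing, slowly and with force readings.

move_arm([
  [[0.07,0,-0.2],0,-1],
  [[0,0,-0.3],0,-1],
  [[0,0,-0.2],0,-1],
  [[0,0,-0.1],0,-1],
  [[0,0,-0.1],0,-1],
  [[0,0,-0.1],0,-1],
  [[0,0,0],0,-1],
  [[0,0,0],0,-1],
])

```text
t: 4.1
eef_pos: [565.2, -259.6, 381.0]
tcp_rot: [3.141, -0.0, 0.249]
ft_force: [-1.1, 0.4, 5.2]
opening: 0.005
grip_force: 2.6
```

Contact at about 5 N, matching the spring; 10 mm remain.

move_arm([
  [[0,0,-0.1],0,-1],
  [[0,0,-0.1],0,-1],
  [[0,0,-0.1],0,-1],
  [[0,0,0],0,-1],
  [[0,0,0],0,-1],
])

```text
t: 4.52
eef_pos: [565.2, -259.5, 372.3]
tcp_rot: [3.141, -0.0, 0.249]
ft_force: [-1.5, 1.1, 7.3]
opening: 0.005
grip_force: 3.7
```

move_arm([
  [[0,0,-0.05],0,-1],
  [[0,0,-0.05],0,-1],
  [[0,0,0],0,-1],
  [[0,0,0],0,-1],
])

```text
t: 4.85
eef_pos: [565.2, -259.6, 370.3]
tcp_rot: [3.14, -0.001, 0.249]
ft_force: [-2.3, 1.5, 12.8]
opening: 0.004
grip_force: 6.9
```

12.8 N is above the 8 N spring, so the head is at its stop. I'll hold briefly, then retreat straight up.

move_arm([
  [[0,0,0],0,-1],
  [[0,0,0],0,-1],
  [[0,0,0],0,-1],
  [[0,0,0.15],0,-1],
  [[0,0,0.2],0,-1],
  [[0,0,0.2],0,-1],
  [[0,0,0.3],0,-1],
  [[0,0,0.6],0,-1],
  [[0,0,1],0,-1],
  [[0,0,1],0,-1],
  [[0,0,0],0,-1],
  [[0,0,0],0,-1],
  [[0,0,0],0,-1],
  [[0,0,0],0,-1],
  [[0,0,0],0,-1],
])

```text
t: 6.1
eef_pos: [565.3, -259.6, 471.0]
tcp_rot: [-3.14, 0.002, 0.249]
ft_force: [-0.2, 0.0, 0.4]
opening: 0.003
grip_force: 0.0
```

```bash
python3 - <<'E'
from h import *
s=read_camera("side");w=read_camera("wrist")
a=cv2.resize(s["image"][100:250,260:360],None,fx=4,fy=4,interpolation=2)
cv2.imwrite("pics/c4.png",a[:,:,::-1]); st=env.state();print(st["eef_pos"],st["ft_force"])
E
```

```text
[ 565.33028005 -259.59282493  471.38970732] [0.30150468 0.02083815 0.62979853]
```

View pics/c4.png

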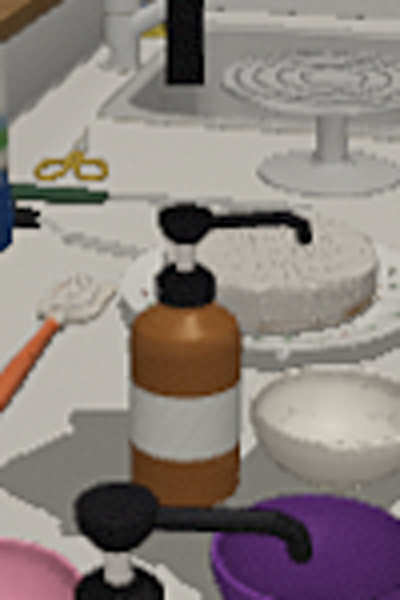

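The head is fully up at the same pixels as before, (186,222) in the crop. The bottle and bowl have not moved, and the gripper is clear.

```bash
python3 -c "
from cell import env
print(env.job_done())"
```

```text
the job is handed in; nothing more can be done
None
```

I pressed the amber bottle's pump head to its stop (12.8 N read at the bottom, above the 8 N spring) and it sprang fully back up; bottle and bowl look unmoved, the green bottle was not touched, and the job is handed in, though no verdict was returned.

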